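Unstack the food test kit and set out the station

TASK

Take the stacked test kit apart from the top down and put each piece on its own place, letting go of one before taking the next: the jar upright inside the ring holder, the tin in the middle of the round lamp stage, the spot plate lengthwise up the sloping drain stand, flat on it with its lower short edge against the ledge, and the carton flat on the floor of the low-walled bay. Do not tip over the jar or the tin, and leave the bottle and the bowl where they are.

Things in the scene. Friction and masses are not known exactly. Their poses are not given: they have to be found in the camera images.
- jar: Small round amber glass jar with a white cap, diameter 38 (cap 37), height 50; top of the stack, standing on the tin. Origin: centre of its underside, z up.
- tin: Flat round steel tin with lid, standing on the spot plate under the jar. Height 18; lid diameter 56 (upper 8 mm), body below it diameter 53. Origin: centre of its underside, z up.
- spot_plate: White porcelain spot plate with 4 x 2 shallow grey wells, 100 (x) x 62 (y) x 12 thick, lying on the carton under the tin; its long axis roughly along the carton's, its long sides overhang the carton by some 4 mm. Origin: centre of its underside, x along its length, z up out of the face with the wells.
- carton: White reagent carton with purple ends and a purple band round its foot, 150 (x) x 54 (y) x 40 high, rigid, bottom of the stack, standing on the work surface. Origin: centre of its underside, x along its length, z up.
- ring_holder: Fixed low white round holder for the jar, outer diameter 72, 14 high, bore diameter 56, with a floor 4 above the work surface. Origin: centre of its underside at work-surface height.
- lamp_stage: Fixed round black lamp stage with a flat white top of diameter 72, 25 above the work surface (foot diameter 84), no rim. The place of the tin. Origin: centre of its underside at work-surface height.
- drain_stand: Fixed aluminium stand for the spot plate, 44 wide (y), narrower than the plate: a flat deck 105 long rising at 25 deg towards its own +x, an 8 high ledge across its low (-x) end. Deck meets the ledge's inner face at x -45.3, z 22. Origin: centre of its foot at work-surface height, z up. The plate lying against the ledge, long axis up the slope (either end up), has its origin at x 0, y 0, z 43.
- bay: Fixed white open tray for the carton, outside 178 (x) x 84 (y) x 12 high, walls 4 thick, inner floor about 4 above the work surface. Origin: centre of its underside at work-surface height, x along its length.
- bottle: Bystander: clear bottle with a white cap and paper label, diameter 54, 140 high, standing loose; leave alone. Origin: centre of its underside.
- bowl: Bystander: white bowl, rim diameter 110, 45 high, standing loose; leave alone. Origin: centre of its underside.

How it is judged (in metres and radians):
On the way, in this order (a step that is already met when the one before it is completed fails the run):
1. the jar stands released in the ring holder (horizontal distance between jar and ring_holder below 0.012 m and z of jar in the frame of ring_holder between 0.001 and 0.008 m and angle between jar's own z axis and vertical below 0.1 rad and contact force between the fingers and jar below 0.2 N and linear speed of jar below 0.02 m/s and angular speed of jar below 0.2 rad/s), for 0.2 s.
2. the tin lies released on the lamp stage (horizontal distance between tin and lamp_stage below 0.012 m and z of tin in the frame of lamp_stage between 0.022 and 0.029 m and angle between tin's own z axis and vertical below 0.1 rad and contact force between the fingers and tin below 0.2 N and linear speed of tin below 0.02 m/s and angular speed of tin below 0.2 rad/s), for 0.2 s.
3. the spot plate lies released on the drain stand against the ledge (x of spot_plate in the frame of drain_stand between -0.008 and 0.009 m and y of spot_plate in the frame of drain_stand between -0.012 and 0.012 m and z of spot_plate in the frame of drain_stand between 0.037 and 0.051 m and angle between spot_plate's own z axis and vertical between 0.35 and 0.52 rad and angle between the y axis of spot_plate and the y axis of drain_stand, either way round below 0.15 rad and contact force between the fingers and spot_plate below 0.2 N and linear speed of spot_plate below 0.02 m/s and angular speed of spot_plate below 0.2 rad/s), for 0.2 s.
4. the carton stands released in the bay (x of carton in the frame of bay between -0.014 and 0.014 m and y of carton in the frame of bay between -0.014 and 0.014 m and z of carton in the frame of bay between 0.001 and 0.008 m and angle between carton's own z axis and vertical below 0.06 rad and contact force between the fingers and carton below 0.2 N and linear speed of carton below 0.02 m/s and angular speed of carton below 0.2 rad/s), for 0.2 s.
At the end, for the whole second after the job is handed in: Jar upright on the ring holder's floor; tin upright within 12 mm of the lamp stage's centre; spot plate flat on the slope, within 12 mm of its middle line and 8 degrees of its direction, lower edge within 9 mm of the ledge; carton flat on the bay's floor; all released and at rest (all of step 1 and all of step 2 and all of step 3 and all of step 4); the robot touches nothing.
It fails at once if the jar tipped over (angle between jar's own z axis and vertical above 0.8 rad).
It fails at once if the tin tipped over (angle between tin's own z axis and vertical above 0.8 rad).
It fails at once if the bottle was moved more than 30 mm or tipped (distance of bottle from where it was at the start of the episode above 0.03 m or angle between bottle's own z axis and vertical above 0.5 rad).
It fails at once if the bowl was moved more than 30 mm or tipped (distance of bowl from where it was at the start of the episode above 0.03 m or angle between bowl's own z axis and vertical above 0.5 rad).
It also fails if it takes over 122 s, if anything falls off the work surface, if the arm or the gripper's body presses on something with over 40 N, if the wrist force passes 120 N, or if a joint passes its speed limit or range.

ROBOT

A 6-joint arm with a two-finger parallel gripper is mounted at the origin on the work surface. World frame = base frame: x ahead of the robot, y to its left, z up, the work surface at z = 0. Lengths are in mm, angles in rad, forces in N, time in s.
With the tool pointing down it reaches from about 150 to 775 mm from the base axis. Payload 6.1 kg.
Tool frame: the origin (TCP) lies at the very end of the fingers, on their centre line; the grasp point (between the pads) lies arm.hold_point_z behind it (arm.hold_point_z is the distance from the TCP to the grasp point, in mm); z points along the fingers, y is the direction in which the jaws open and shut (so a half turn about z gives the same grasp; the last joint's range is limited). The gripper opens to 85 mm and grips with 20 to 120 N. Pads are 22 mm wide; open, the fingers measure 114 mm over their backs; the gripper's body (76 mm by 85 mm) begins 54 mm behind the grasp point. The pads swing forward as they close: fully open they stand 13 mm farther back than shut.
Start: joints at [1.305, 0.126, -0.04, 1.405, 0, 1.571], TCP at [137.902, 506.548, 231.295] pointing down, gripper open.
Joint ranges: [-2.72, 2.72], [-0.95, 1.95], [-1.27, 1.35], [-1.78, 2.02], [-1.46, 1.47], [-3.14, 3.14]. Speed limits (rad/s): [2.39, 2.39, 3.01, 3.14, 3.14, 3.14].

INTERFACE

Orientations are given as a 3x3 rotation matrix whose columns are the frame's x, y, z axes.
In Python, from workcell import arm, optics, ticket gives the robot as it stands. The module is installed in compiled form; this text tells all that it offers.
- The arm moves only by the tool arm_command, never from a script. Its argument "targets" is text: rows parted by semicolons, each of 4 numbers parted by spaces: the shift along the tool's x, y, z normalised to -1 to 1, where 1 is 2 cm, then the turn about the tool's z normalised to -1 to 1, where 1 is 5 degrees. In form: dx dy dz turn; .... A call has 1 to 8 rows; each row shifts and turns the commanded pose from where the row before left it, along the tool's axes as they then stand; what a row does not reach is not made up. A row lasts 1/12 s, in which the tool goes at most 41.7 mm and 7.16 degrees, less where a joint would pass 70% of its speed; a pose out of reach is approached as far as the arm can. A call with a number of a shift or a turn outside -1 to 1 is refused whole. A call with a gripper value outside its range is refused whole. "grip" is the opening, from 0 (shut) to 1 (fully open), set as the call begins (left out, the last holds). The fingers move at their own pace and stop on an object; "grip_force" is the grip in N (left out, the last holds). Time passes only in rows, so rows that do not move let the fingers close. It gives the time, the measured TCP pose, the force and the opening at its end, in the units of the state.
- arm.get_obs(): the state, without advancing time (a new reading comes with each control period).
- optics.get_image(name): name is "scene" or "top" or "wrist"; returns a dict with "img" (400x640x3 uint8, red, green, blue), "K" (3x3 intrinsics, pixels), "rvec" (rotation vector, rad) and "tvec" (3), from world to camera coordinates, as OpenCV has them. Camera axes: x right, y down, z forward; pixel columns grow to the right and rows downward; lengths in mm; the calibration is good to about 2 mm. A picture is of the moment at which its call begins. There is no depth.
- ticket.hand_in(): hands the job in, once; it reports no verdict.
The state is a dict: "time": time; "qpos": joint angles; "qvel": joint speeds; "tau": joint torques, N m; "ee_pos": TCP position; "ee_rot": TCP orientation; "wrist_force": force on the tool from outside, world axes, zero at the start; "torque": the same for the moment, N m; "opening": opening from 0.0 (shut) to 1.0 (fully open).
Only numpy, scipy, OpenCV 4.12 (cv2) and the standard library are available. Lean on these libraries where they do the work, as an engineer would, in place of code of your own. Each camera call takes 0.05 s, during which the arm holds its last target. There are 200 camera calls.

## Working session

There is one attempt and no reset: what is moved stays moved. The work goes in short steps, Python scripts to look and compute and a tool call to move; the robot and the scene stay as the last step left them, time stands still between calls to the robot, and variables do not carry over. Pictures are saved under pics/ and viewed, about 12 in all and at most 16, crops included, and the job is handed in when it is done.

Besides the shell and the picture viewer there is one more tool, called after "Call:" by a JSON object that holds its "name" and its "arguments", one argument or row to a line. arm_command: Moves the arm, as the interface text tells. Scaled input: -1 to 1 covers 2 cm each way for a shift and 5 degrees each way for a turn. Its arguments: {"type":"object","properties":{"targets":{"type":"string"},"grip":{"type":"number"},"grip_force":{"type":"number"}},"required":["targets"]}

```bash
mkdir -p pics; cat > h.py <<'E'
from workcell import arm, optics, ticket
import numpy as np, cv2
def snap(n,f):
    d=optics.get_image(n); cv2.imwrite(f'pics/{f}.png',d['img'][:,:,::-1]); np.savez(f'pics/{f}.npz',**d); return d
def load(f): return dict(np.load(f'pics/{f}.npz'))
def ray(d,uv,z):
    K=d['K'];R=cv2.Rodrigues(d['rvec'])[0];t=np.array(d['tvec']).ravel()
    c=-R.T@t; v=R.T@np.linalg.inv(K)@np.array([uv[0],uv[1],1.]); return c+v*(z-c[2])/v[2]
def proj(d,P): return cv2.projectPoints(np.array(P,float).reshape(-1,1,3),d['rvec'],d['tvec'],d['K'],None)[0].reshape(-1,2)
E
python3 - <<'E'
from h import *
o=arm.get_obs();print({k:np.round(v,3).tolist() for k,v in o.items()},arm.hold_point_z)
for n in('top','scene','wrist'):
    d=snap(n,n);R=cv2.Rodrigues(d['rvec'])[0];print(n,np.round(-R.T@np.ravel(d['tvec'])),d['K'][0])
E
```

```text
{'time': 0.0, 'qpos': [1.305, 0.126, -0.041, 1.405, -0.0, 1.571], 'qvel': [-0.001, 0.0, 0.0, -0.001, 0.001, 0.0], 'tau': [0.0, -43.592, 35.292, 0.017, 0.0, 0.0], 'ee_pos': [137.823, 506.178, 230.519], 'ee_rot': [[-0.965, 0.263, -0.0], [0.263, 0.965, -0.002], [-0.0, -0.002, -1.0]], 'wrist_force': [-0.186, 0.543, 0.551], 'torque': [0.012, -0.025, 0.036], 'opening': 1.006} 18.700000000000003
top [ 232.   17. 1527.] [467.05827295   0.         321.68813555]
scene [1143. -434. 1032.] [501.10774125   0.         318.98748433]
wrist [ 60. 527. 374.] [350.07498581   0.         318.42041906]
```

View pics/top.png

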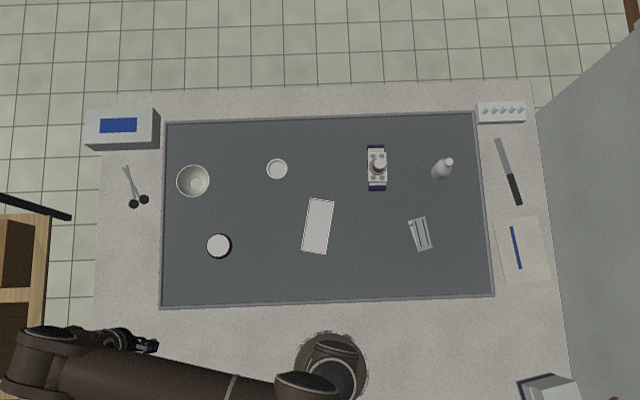

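View pics/scene.png

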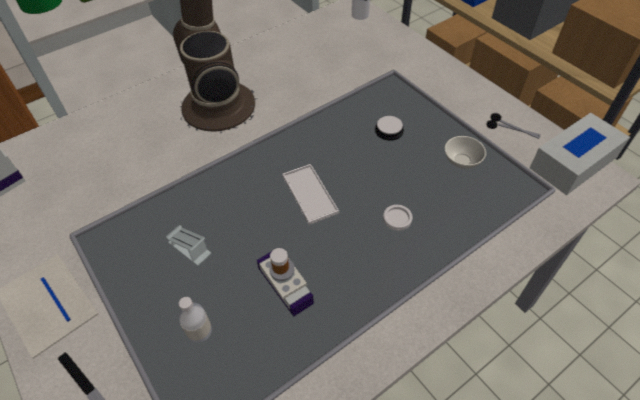

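```bash
python3 - <<'E'
from h import *
d=load('top');im=d['img'][:,:,::-1]
def c(x,y,w,h,s): return cv2.resize(im[y:y+h,x:x+w],None,fx=s,fy=s,interpolation=cv2.INTER_CUBIC)
A=np.hstack([c(355,140,40,60,6),c(400,205,40,60,6),c(296,190,45,70,6)[:360]])[:360]
B=np.hstack([c(262,155,35,35,6),c(200,228,40,35,6),c(172,160,45,35,6)])
B=cv2.copyMakeBorder(B,0,0,0,A.shape[1]-B.shape[1],0)
cv2.imwrite('pics/crop1.png',np.vstack([A,B]));print(A.shape)
E
```

```text
(360, 750, 3)
```

View pics/crop1.png

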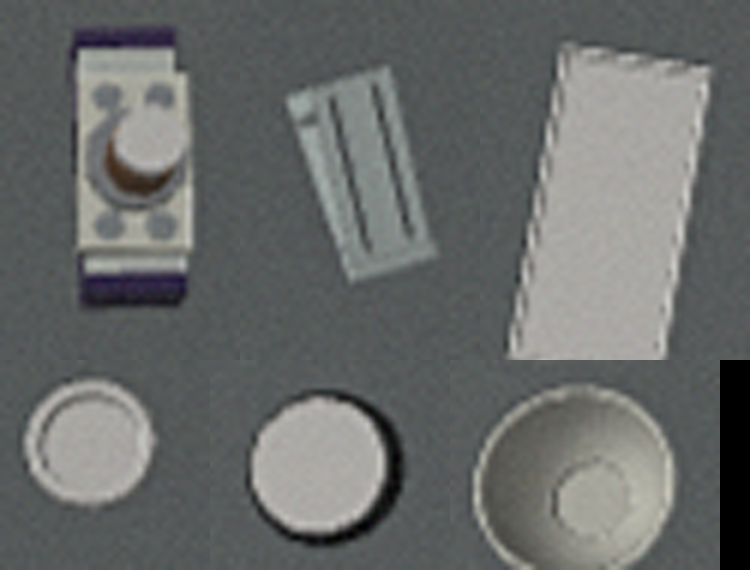

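```bash
python3 - <<'E'
from h import *
d=load('top')
def p(n,ox,oy,cx,cy,z,sx=0): 
    r=ray(d,(ox+(cx-sx)/6-.4,oy+cy/6-.4),z);print(n,np.round(r,1));return r
p('jar',355,140,152,140,120);p('tin',355,140,138,157,70)
p('plate BL',355,140,78,248,52);p('plate BR',355,140,193,248,52);p('plate TR',355,140,188,72,52)
p('carton BL',355,140,82,305,0);p('carton BR',355,140,185,305,0);p('carton TL',355,140,74,30,40);p('TR',355,140,175,28,40)
p('st loL',400,205,352,282,22,240);p('st loR',400,205,437,255,22,240);p('st hiR',400,205,388,68,66,240);p('hiL',400,205,305,92,66,240)
p('ring',262,155,90,442-360,14);p('stage',200,228,319,464-360,25,210);p('bowl',172,160,574,482-360,45,450)
for a in [(315,198.5),(334,201),(323,254),(302.5,250.5)]: print('bay',np.round(ray(d,a,12),1))
s=load('scene')
print('bottle',ray(d,(436,176),0))
for n,uv,z in [('jar',(279,255),120),('ring',(398,216),14),('stage',(389,124),25)]: print('sc',n,np.round(ray(s,uv,z),1))
E
```

```text
jar [ 624.  -181.4  120. ]
tin [ 628.7 -180.3   70. ]
plate BL [ 583.9 -147.1   52. ]
plate BR [ 581.6 -209.4   52. ]
plate TR [ 680.8 -213.2   52. ]
carton BL [ 563.5 -153.2    0. ]
carton BR [ 561.4 -210.7    0. ]
carton TL [ 711.  -153.4   40. ]
TR [ 710.1 -209.5   40. ]
st loL [ 351.7 -299.7   22. ]
st loR [ 364.4 -346.5   22. ]
st hiR [ 459.9 -318.5   66. ]
hiL [ 448.8 -273.7   66. ]
ring [648.  150.9  14. ]
stage [397.1 343.6  25. ]
bowl [610.4 424.   45. ]
bay [540.3  25.9  12. ]
bay [529.5 -36.6  12. ]
bay [356.4   6.5  12. ]
bay [370.2  72.3  12. ]
bottle [ 604.6983529  -384.31609307    0.        ]
sc jar [ 628.7 -181.5  120. ]
sc ring [653.3 149.4  14. ]
sc stage [398.  342.5  25. ]
```

Call:
{"name": "arm_command", "arguments": {
  "targets": "0 -0.5 0 -1;0 -0.5 0 -1;0 -0.5 0 -1;-0.7 -1 0 -0.04;-0.7 -1 0 0;-0.7 -1 0 0;-0.7 -1 0 0;-0.7 -1 0 0",
  "grip": 1,
  "grip_force": 30
}}

```text
time: 0.82
ee_pos: [202.8, 375.9, 231.0]
ee_rot: [[-1.0, 0.0, -0.0], [0.0, 1.0, -0.0], [0.0, -0.0, -1.0]]
wrist_force: [1.0, -0.1, -0.4]
opening: 0.998
```

Call:
{"name": "arm_command", "arguments": {
  "targets": "-0.7 -1 0 0;-0.7 -1 0 0;-0.7 -1 0 0;-0.7 -1 0 0;-0.7 -1 0 0;-0.7 -1 0 0;-0.7 -1 0 0;-0.7 -1 0 0"
}}

```text
time: 1.48
ee_pos: [314.7, 215.8, 231.2]
ee_rot: [[-1.0, 0.0, -0.0], [0.0, 1.0, -0.0], [0.0, -0.0, -1.0]]
wrist_force: [0.1, 0.4, -0.6]
opening: 0.995
```

Call:
{"name": "arm_command", "arguments": {
  "targets": "-0.7 -1 0 0;-0.7 -1 0 0;-0.7 -1 0 0;-0.7 -1 0 0;-0.7 -1 0 0;-0.7 -1 0 0;-0.7 -1 0 0;-0.7 -1 0 0"
}}

```text
time: 2.15
ee_pos: [426.7, 55.7, 231.1]
ee_rot: [[-1.0, 0.001, -0.0], [0.001, 1.0, 0.0], [0.0, 0.0, -1.0]]
wrist_force: [-0.5, -0.3, -0.2]
opening: 0.996
```

Call:
{"name": "arm_command", "arguments": {
  "targets": "-0.83 -0.99 0 0;-0.83 -0.99 0 0;-0.83 -0.99 0 0;-0.83 -0.99 0 0;-0.83 -0.99 0 0;-0.83 -0.99 0 0;-0.83 -0.99 0 0;-0.83 -0.99 0 0"
}}

```text
time: 2.82
ee_pos: [559.6, -102.7, 230.9]
ee_rot: [[-1.0, 0.001, -0.001], [0.001, 1.0, 0.0], [0.001, 0.0, -1.0]]
wrist_force: [0.3, 0.6, 0.1]
opening: 1.001
```

Call:
{"name": "arm_command", "arguments": {
  "targets": "-0.83 -0.99 0 0;-0.83 -0.99 0 0;-0.83 -0.99 0 0;-0.83 -0.99 0 0;0 0 0 0"
}}

```text
time: 3.23
ee_pos: [627.2, -183.9, 229.0]
ee_rot: [[-1.0, 0.003, -0.002], [0.003, 1.0, -0.0], [0.002, -0.0, -1.0]]
wrist_force: [-1.2, 0.6, -0.5]
opening: 1.002
```

```bash
python3 - <<'E'
from h import *
snap('wrist','w1');print(arm.get_obs()['ee_pos'])
E
```

```text
[ 626.03163683 -182.36854225  229.39791776]
```

View pics/w1.png

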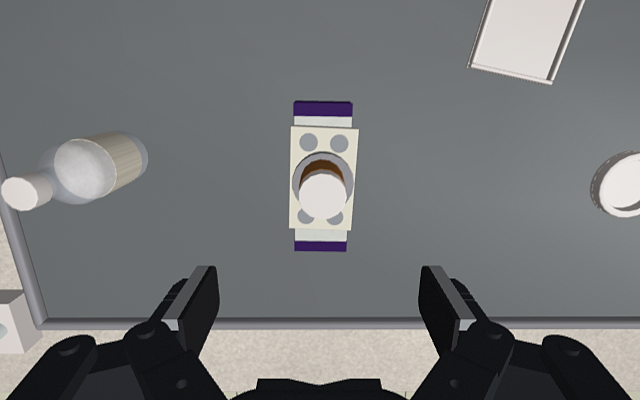

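```bash
python3 - <<'E'
from h import *
d=load('w1')
def P(n,*a,z): print(n,np.round([ray(d,u,z)[:2] for u in a],1).tolist())
P('jar',(323,195.5),z=120);P('tin L/R/top',(292,185),(354,185),(323,151),z=68)
P('plate',(291,126),(358,129.5),(352,231.5),(289.5,229),z=52)
P('cartontop far',(293,116),(352,116),z=40);P('carton foot',(294,103),(352,102),z=40);P('near',(295,250),(346,250.5),z=40)
E
```

```text
jar [[627.6, -181.1]]
tin L/R/top [[634.3, -208.5], [634.5, -152.5], [603.4, -180.5]]
plate [[583.6, -209.2], [586.9, -148.7], [687.2, -151.4], [684.3, -213.5]]
cartontop far [[575.9, -208.0], [576.1, -153.3]]
carton foot [[564.3, -206.8], [563.5, -153.7]]
near [[713.4, -209.5], [714.2, -155.9]]
```

Call:
{"name": "arm_command", "arguments": {
  "targets": "-0.08 0.07 1 0;0 0 1 0;0 0 1 0;0 0 1 0;0 0 1 0;0 0 1 0;0 0 0.6 0;0 0 0.5 0"
}}

```text
time: 3.95
ee_pos: [626.0, -178.5, 88.1]
ee_rot: [[-1.0, -0.0, -0.002], [-0.0, 1.0, 0.001], [0.002, 0.001, -1.0]]
wrist_force: [-0.5, 0.0, 0.5]
opening: 0.998
```

Call:
{"name": "arm_command", "arguments": {
  "targets": "0 0 0 0;0 0 0 0;0 0 0 0;0 0 0 0;0 0 0 0;0 0 0 0;0 0 0 0;0 0 0 0",
  "grip": 0.3,
  "grip_force": 30
}}

```text
time: 4.62
ee_pos: [627.9, -179.7, 91.0]
ee_rot: [[-1.0, 0.001, 0.003], [0.001, 1.0, -0.001], [-0.003, -0.001, -1.0]]
wrist_force: [0.1, -0.1, 6.4]
opening: 0.429
```

Call:
{"name": "arm_command", "arguments": {
  "targets": "0 0 0 0;0 0 0 0;0 0 0 0",
  "grip": 0
}}

```text
time: 4.87
ee_pos: [627.9, -179.7, 91.0]
ee_rot: [[-1.0, 0.001, 0.003], [0.001, 1.0, -0.001], [-0.003, -0.001, -1.0]]
wrist_force: [-1.1, -0.1, 6.5]
opening: 0.429
```

Call:
{"name": "arm_command", "arguments": {
  "targets": "0 0 -0.5 0;0 0 -1 0;0 0 -1 0;0 0 -1 0;0 0 0 0"
}}

```text
time: 5.28
ee_pos: [628.6, -179.9, 164.3]
ee_rot: [[-1.0, 0.001, 0.006], [0.001, 1.0, -0.002], [-0.006, -0.002, -1.0]]
wrist_force: [0.1, -0.2, -0.4]
opening: 0.428
```

Call:
{"name": "arm_command", "arguments": {
  "targets": "-0.06 0.5 0 0;-0.06 1 0 0;-0.06 1 0 0;-0.06 1 0 0;-0.06 1 0 0;-0.06 1 0 0;-0.06 1 0 0;-0.06 1 0 0"
}}

```text
time: 5.95
ee_pos: [635.8, -27.6, 157.6]
ee_rot: [[-1.0, 0.0, -0.003], [0.0, 1.0, 0.0], [0.003, 0.0, -1.0]]
wrist_force: [-0.6, -0.0, -0.1]
opening: 0.431
```

Call:
{"name": "arm_command", "arguments": {
  "targets": "-0.06 1 0 0;-0.06 1 0 0;-0.06 1 0 0;-0.06 1 0 0;-0.06 1 0 0;-0.06 1 0 0;-0.06 1 0 0;-0.06 1 0 0"
}}

```text
time: 6.62
ee_pos: [645.3, 132.2, 157.6]
ee_rot: [[-1.0, 0.0, -0.003], [0.0, 1.0, -0.0], [0.003, -0.0, -1.0]]
wrist_force: [-0.1, 0.3, -0.7]
opening: 0.428
```

Call:
{"name": "arm_command", "arguments": {
  "targets": "-0.06 0.7 0 0;-0.06 0.3 0 0;0 0 0 0;0 0 0 0;0 0 0 0"
}}

```text
time: 7.03
ee_pos: [648.6, 149.8, 159.1]
ee_rot: [[-1.0, 0.001, -0.0], [0.001, 1.0, -0.0], [0.0, -0.0, -1.0]]
wrist_force: [-0.6, -0.7, 0.1]
opening: 0.432
```

```bash
python3 - <<'E'
from h import *
snap('wrist','w2');print(arm.get_obs()['ee_pos'])
E
```

```text
[648.72644563 149.58689273 159.23834347]
```

View pics/w2.png

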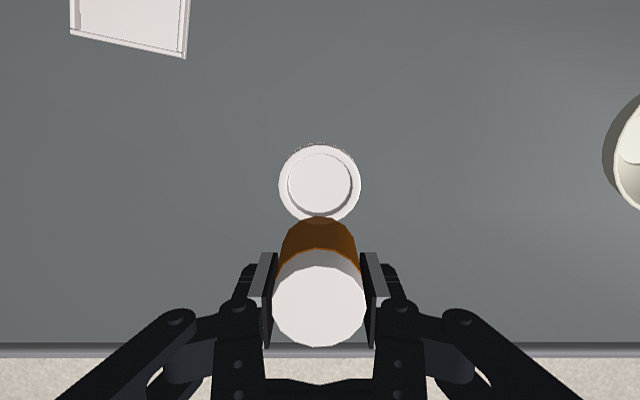

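```bash
python3 - <<'E'
from h import *
d=load('w2')
print(ray(d,(320,184),14),ray(d,(278.5,184),14),ray(d,(361.5,184),14))
for z in(190,192,194): print(ray(d,(319.5,300),z))
E
```

```text
[650.48163899 150.46885955  14.        ] [650.43615721 114.97064758  14.        ] [650.52711018 185.9588013   14.        ]
[645.01855434 149.69586833 190.        ]
[643.64145794 149.69270322 192.        ]
[642.26436154 149.6895381  194.        ]
```

Call:
{"name": "arm_command", "arguments": {
  "targets": "-0.12 0.04 1 0;0 0 1 0;0 0 1 0;0 0 1 0;0 0 1 0;0 0 0.8 0;0 0 0.4 0;0 0 0 0"
}}

```text
time: 7.75
ee_pos: [649.9, 150.2, 33.2]
ee_rot: [[-1.0, 0.002, -0.003], [0.002, 1.0, -0.001], [0.003, -0.001, -1.0]]
wrist_force: [-0.1, -0.5, -0.3]
opening: 0.425
```

Call:
{"name": "arm_command", "arguments": {
  "targets": "0 0 0.2 0;0 0 0.1 0;0 0 0 0"
}}

```text
time: 8.0
ee_pos: [651.7, 151.3, 30.0]
ee_rot: [[-1.0, 0.001, 0.001], [0.001, 1.0, 0.0], [-0.001, 0.0, -1.0]]
wrist_force: [-1.0, 0.4, -1.7]
opening: 0.43
```

Call:
{"name": "arm_command", "arguments": {
  "targets": "0 0 0.15 0;0 0 0 0;0 0 0 0"
}}

```text
time: 8.25
ee_pos: [651.2, 151.5, 26.6]
ee_rot: [[-1.0, 0.0, 0.0], [0.0, 1.0, 0.0], [-0.0, 0.0, -1.0]]
wrist_force: [0.2, 0.3, -1.3]
opening: 0.428
```

Call:
{"name": "arm_command", "arguments": {
  "targets": "0 0 0.1 0;0 0 0 0;0 0 0 0"
}}

```text
time: 8.5
ee_pos: [651.5, 151.5, 25.0]
ee_rot: [[-1.0, 0.0, 0.001], [0.0, 1.0, 0.0], [-0.001, 0.0, -1.0]]
wrist_force: [-1.3, 0.0, 4.0]
opening: 0.428
```

Call:
{"name": "arm_command", "arguments": {
  "targets": "0 0 0 0;0 0 0 0;0 0 0 0;0 0 0 0",
  "grip": 1
}}

```text
time: 8.83
ee_pos: [651.0, 151.4, 24.0]
ee_rot: [[-1.0, 0.001, -0.0], [0.001, 1.0, -0.0], [0.0, -0.0, -1.0]]
wrist_force: [0.5, 0.3, -0.4]
opening: 0.968
```

Call:
{"name": "arm_command", "arguments": {
  "targets": "0 0 -0.3 0;0 0 -0.7 0;0 0 -1 0;0 0 -1 0;0 0 -1 0;0 0 -1 0;0 0 -1 0;0 0 -0.5 0"
}}

```text
time: 9.5
ee_pos: [652.0, 151.6, 157.6]
ee_rot: [[-1.0, 0.001, 0.004], [0.001, 1.0, 0.001], [-0.004, 0.001, -1.0]]
wrist_force: [0.7, 0.6, -0.2]
opening: 0.998
```

```bash
python3 - <<'E'
from h import *
snap('wrist','w3');print(arm.get_obs()['ee_pos'],arm.get_obs()['opening'])
E
```

```text
[652.5331866  151.70754868 158.75105324] 1.0054269533146738
```

View pics/w3.png

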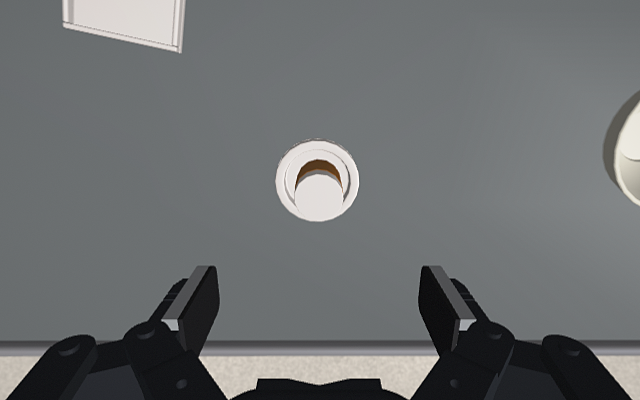

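Call:
{"name": "arm_command", "arguments": {
  "targets": "0.06 -0.6 0 0;0.06 -1 0 0;0.06 -1 0 0;0.06 -1 0 0;0.06 -1 0 0;0.06 -1 0 0;0.06 -1 0 0;0.06 -1 0 0"
}}

```text
time: 10.22
ee_pos: [640.2, -2.5, 152.2]
ee_rot: [[-1.0, 0.001, -0.003], [0.001, 1.0, -0.0], [0.003, -0.0, -1.0]]
wrist_force: [-0.1, -0.7, 0.2]
opening: 1.0
```

Call:
{"name": "arm_command", "arguments": {
  "targets": "0.06 -1 0 0;0.06 -1 0 0;0.06 -1 0 0;0.06 -1 0 0;0.06 -1 0 0;0.06 -1 0 0;0.06 -1 0 0;0.06 -1 0 0"
}}

```text
time: 10.88
ee_pos: [630.4, -162.2, 152.2]
ee_rot: [[-1.0, 0.001, -0.003], [0.001, 1.0, 0.0], [0.003, 0.0, -1.0]]
wrist_force: [0.5, 0.3, 0.6]
opening: 0.998
```

Call:
{"name": "arm_command", "arguments": {
  "targets": "0.06 -0.7 0 0;0.06 -0.3 0 0;0 0 0 0;0 0 0 0;0 0 0 0"
}}

```text
time: 11.3
ee_pos: [629.3, -179.8, 154.1]
ee_rot: [[-1.0, -0.0, -0.0], [-0.0, 1.0, 0.0], [0.0, 0.0, -1.0]]
wrist_force: [-0.8, -0.6, -0.0]
opening: 1.002
```

```bash
python3 - <<'E'
from h import *
snap('wrist','w4');print(arm.get_obs()['ee_pos'],arm.get_obs()['opening'])
E
```

```text
[ 629.4372721  -179.62862431  154.24903609] 0.9990209767408497
```

View pics/w4.png

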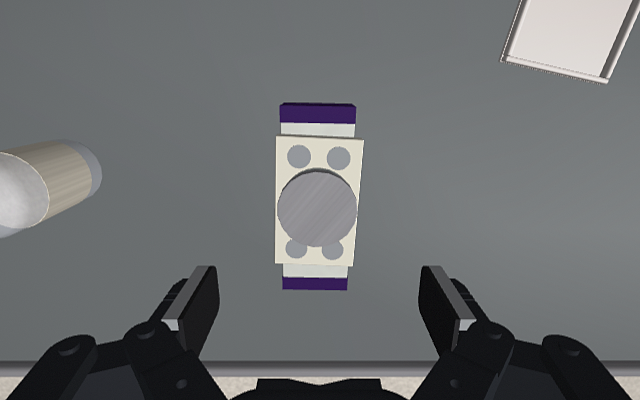

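```bash
python3 - <<'E'
from h import *
d=load('w4')
def P(n,*a,z): print(n,np.round([ray(d,u,z)[:2] for u in a],1).tolist())
P('tin',(317,208.5),(277,208),(357.5,208),(317,170),(317,246.5),z=70)
P('plate',(275.5,137),(364,140.5),(353,266.5),(275,263),z=52)
P('carton',(280,106),(355.5,106),(347,290),(282.5,290),z=40)
E
```

```text
tin [[631.2, -181.3], [630.9, -208.9], [630.9, -153.3], [604.0, -181.2], [660.2, -181.3]]
plate [[584.8, -210.2], [587.2, -148.4], [686.5, -153.0], [683.4, -214.4]]
carton [[564.6, -207.6], [564.6, -153.9], [715.7, -156.1], [715.7, -210.7]]
```

Call:
{"name": "arm_command", "arguments": {
  "targets": "-0.08 -0.08 1 0;0 0 1 0;0 0 1 0;0 0 1 0;0 0 0.6 0;0 0 0.2 0;0 0 0 0;0 0 0 0"
}}

```text
time: 12.02
ee_pos: [631.5, -182.0, 59.2]
ee_rot: [[-1.0, -0.0, 0.001], [-0.0, 1.0, -0.0], [-0.001, -0.0, -1.0]]
wrist_force: [0.1, -0.3, 0.9]
opening: 1.0
```

Call:
{"name": "arm_command", "arguments": {
  "targets": "0 0 0.2 0;0 0 0 0;0 0 0 0;0 0 0 0"
}}

```text
time: 12.35
ee_pos: [631.2, -182.3, 54.9]
ee_rot: [[-1.0, 0.001, 0.001], [0.001, 1.0, -0.0], [-0.001, -0.0, -1.0]]
wrist_force: [0.4, -0.4, 0.8]
opening: 0.999
```

Call:
{"name": "arm_command", "arguments": {
  "targets": "0 0 0 0;0 0 0 0;0 0 0 0;0 0 0 0;0 0 0 0;0 0 0 0;0 0 0 0;0 0 0 0",
  "grip": 0,
  "grip_force": 30
}}

```text
time: 13.02
ee_pos: [631.2, -182.3, 54.8]
ee_rot: [[-1.0, 0.001, 0.001], [0.001, 1.0, -0.0], [-0.001, -0.0, -1.0]]
wrist_force: [-0.5, 0.9, 6.3]
opening: 0.634
```

Call:
{"name": "arm_command", "arguments": {
  "targets": "0 0 -0.3 0;0 0 -0.7 0;0 0 -1 0;0 0 -1 0;0 0 -1 0;0 0 -0.5 0;0 0 0 0;0 0 0 0"
}}

```text
time: 13.68
ee_pos: [631.1, -182.3, 144.0]
ee_rot: [[-1.0, 0.001, 0.0], [0.001, 1.0, -0.0], [-0.0, -0.0, -1.0]]
wrist_force: [-1.0, -0.1, -1.0]
opening: 0.636
```

```bash
python3 - <<'E'
from h import *
snap('wrist','w5');print(arm.get_obs()['ee_pos'],arm.get_obs()['opening'])
E
```

```text
[ 630.5815381  -182.13647413  143.03711616] 0.6346021593824708
```

View pics/w5.png

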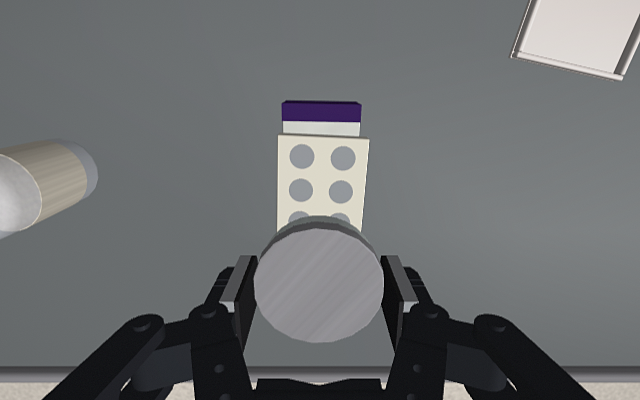

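Call:
{"name": "arm_command", "arguments": {
  "targets": "0.2 0.5 0 0;0.43 1 0 0;0.43 1 0 0;0.43 1 0 0;0.43 1 0 0;0.43 1 0 0;0.43 1 0 0;0.43 1 0 0"
}}

```text
time: 14.4
ee_pos: [565.1, -30.6, 142.8]
ee_rot: [[-1.0, 0.0, -0.002], [0.0, 1.0, 0.0], [0.002, 0.0, -1.0]]
wrist_force: [-0.8, 0.5, -0.9]
opening: 0.634
```

Call:
{"name": "arm_command", "arguments": {
  "targets": "0.43 1 0 0;0.43 1 0 0;0.43 1 0 0;0.43 1 0 0;0.43 1 0 0;0.43 1 0 0;0.43 1 0 0;0.43 1 0 0"
}}

```text
time: 15.07
ee_pos: [496.2, 129.0, 142.9]
ee_rot: [[-1.0, 0.0, -0.002], [0.0, 1.0, -0.0], [0.002, -0.0, -1.0]]
wrist_force: [0.6, 0.2, -0.3]
opening: 0.636
```

Call:
{"name": "arm_command", "arguments": {
  "targets": "0.43 1 0 0;0.43 1 0 0;0.43 1 0 0;0.43 1 0 0;0.43 1 0 0;0.43 1 0 0;0.43 1 0 0;0.43 1 0 0"
}}

```text
time: 15.73
ee_pos: [427.5, 288.6, 142.9]
ee_rot: [[-1.0, 0.0, -0.002], [0.0, 1.0, -0.001], [0.002, -0.001, -1.0]]
wrist_force: [0.3, -0.1, -0.8]
opening: 0.637
```

Call:
{"name": "arm_command", "arguments": {
  "targets": "0.43 1 0 0;0.43 0.9 0 0;0.4 0.6 0 0;0.2 0.25 0 0;0 0 0 0;0 0 0 0;0 0 0 0"
}}

```text
time: 16.32
ee_pos: [400.2, 342.2, 143.9]
ee_rot: [[-1.0, 0.001, -0.0], [0.001, 1.0, -0.001], [0.0, -0.001, -1.0]]
wrist_force: [0.6, -0.5, -1.2]
opening: 0.638
```

```bash
python3 - <<'E'
from h import *
snap('wrist','w6');print(arm.get_obs()['ee_pos'],arm.get_obs()['opening'])
E
```

```text
[400.4303936  342.14041895 144.08491022] 0.6369084519929636
```

View pics/w6.png

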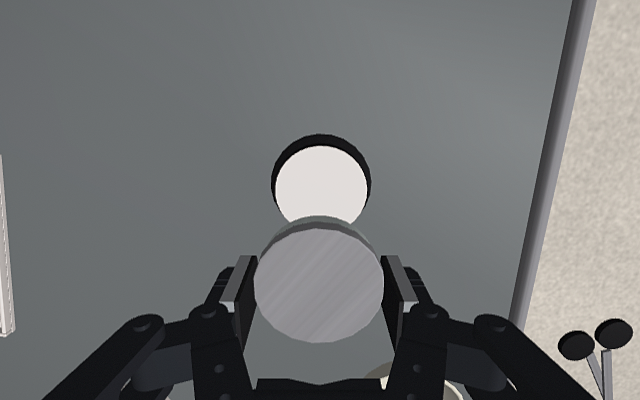

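```bash
python3 - <<'E'
from h import *
d=load('w6')
for u in [(321.5,191.5),(275,190),(368,190),(321.5,146)]: print(ray(d,u,25))
print(ray(d,(319,282),159))
E
```

```text
[400.6627395  343.96509555  25.        ]
[399.40244242 307.59005121  25.        ]
[399.46694171 380.32443685  25.        ]
[364.89817126 343.91022505  25.        ]
[398.71860048 341.95638647 159.        ]
```

Call:
{"name": "arm_command", "arguments": {
  "targets": "0 0.09 1 0;0 0 1 0;0 0 1 0;0 0 1 0;0 0 0.9 0;0 0 0.4 0;0 0 0 0;0 0 0 0"
}}

```text
time: 17.03
ee_pos: [400.5, 344.3, 38.6]
ee_rot: [[-1.0, 0.001, -0.0], [0.001, 1.0, -0.0], [0.0, -0.0, -1.0]]
wrist_force: [0.3, 1.1, -0.3]
opening: 0.641
```

Call:
{"name": "arm_command", "arguments": {
  "targets": "0 0 0.2 0;0 0 0.15 0;0 0 0 0;0 0 0 0"
}}

```text
time: 17.37
ee_pos: [400.4, 344.8, 31.6]
ee_rot: [[-1.0, 0.0, 0.0], [0.0, 1.0, 0.0], [-0.0, 0.0, -1.0]]
wrist_force: [0.2, -0.4, -1.4]
opening: 0.638
```

Call:
{"name": "arm_command", "arguments": {
  "targets": "0 0 0.12 0;0 0 0 0;0 0 0 0"
}}

```text
time: 17.62
ee_pos: [400.2, 344.7, 28.9]
ee_rot: [[-1.0, 0.0, -0.0], [0.0, 1.0, 0.0], [0.0, 0.0, -1.0]]
wrist_force: [-0.7, -0.1, -0.2]
opening: 0.636
```

Call:
{"name": "arm_command", "arguments": {
  "targets": "0 0 0.08 0;0 0 0 0;0 0 0 0"
}}

```text
time: 17.87
ee_pos: [400.4, 344.9, 27.8]
ee_rot: [[-1.0, 0.0, 0.001], [0.0, 1.0, 0.0], [-0.001, 0.0, -1.0]]
wrist_force: [-1.5, -1.7, 4.3]
opening: 0.64
```

Call:
{"name": "arm_command", "arguments": {
  "targets": "0 0 0 0;0 0 0 0;0 0 0 0;0 0 0 0",
  "grip": 1
}}

```text
time: 18.2
ee_pos: [400.2, 344.7, 27.1]
ee_rot: [[-1.0, 0.0, -0.0], [0.0, 1.0, -0.0], [0.0, -0.0, -1.0]]
wrist_force: [-0.5, 0.7, 0.4]
opening: 0.998
```

Call:
{"name": "arm_command", "arguments": {
  "targets": "0 0 -0.3 0;0 0 -0.7 0;0 0 -1 0;0 0 -1 0;0 0 -1 0;0 0 -1 0;0 0 -1 0;0 0 -0.3 0"
}}

```text
time: 18.87
ee_pos: [401.3, 345.6, 156.8]
ee_rot: [[-1.0, 0.001, 0.004], [0.001, 1.0, 0.003], [-0.004, 0.003, -1.0]]
wrist_force: [-0.1, 0.6, 0.2]
opening: 1.0
```

```bash
python3 - <<'E'
from h import *
d=snap('wrist','w7');print(arm.get_obs()['ee_pos'],arm.get_obs()['opening'])
E
```

```text
[401.37123722 345.68345392 156.50765671] 0.9995350687581407
```

Call:
{"name": "arm_command", "arguments": {
  "targets": "-0.2 -0.5 0 0.46;-0.45 -1 0 0;-0.45 -1 0 0;-0.45 -1 0 0;-0.45 -1 0 0;-0.45 -1 0 0;-0.45 -1 0 0;-0.45 -1 0 0"
}}

```text
time: 19.58
ee_pos: [460.9, 190.2, 151.4]
ee_rot: [[-0.999, 0.043, -0.003], [0.043, 0.999, -0.001], [0.003, -0.001, -1.0]]
wrist_force: [0.1, -0.4, 0.5]
opening: 1.0
```

Call:
{"name": "arm_command", "arguments": {
  "targets": "-0.45 -1 0 0;-0.45 -1 0 0;-0.45 -1 0 0;-0.45 -1 0 0;-0.45 -1 0 0;-0.45 -1 0 0;-0.45 -1 0 0;-0.45 -1 0 0"
}}

```text
time: 20.25
ee_pos: [526.1, 27.6, 151.4]
ee_rot: [[-0.999, 0.043, -0.003], [0.043, 0.999, -0.0], [0.003, -0.001, -1.0]]
wrist_force: [0.5, 0.4, 1.2]
opening: 1.003
```

Call:
{"name": "arm_command", "arguments": {
  "targets": "-0.45 -1 0 0;-0.45 -1 0 0;-0.45 -1 0 0;-0.45 -1 0 0;-0.45 -1 0 0;-0.45 -1 0 0;-0.45 -1 0 0;0 0 0 0"
}}

```text
time: 20.92
ee_pos: [584.1, -116.6, 150.9]
ee_rot: [[-0.999, 0.046, -0.003], [0.046, 0.999, -0.001], [0.003, -0.001, -1.0]]
wrist_force: [-0.2, 0.7, -0.4]
opening: 1.002
```

Call:
{"name": "arm_command", "arguments": {
  "targets": "-0.68 -0.78 0 0;-0.68 -0.78 0 0;-0.68 -0.78 0 0;-0.68 -0.78 0 0;0 0 0 0;0 0 0 0;0 0 0 0"
}}

```text
time: 21.5
ee_pos: [634.9, -177.2, 152.0]
ee_rot: [[-0.999, 0.041, -0.002], [0.041, 0.999, 0.001], [0.002, 0.001, -1.0]]
wrist_force: [-1.0, -0.5, 0.0]
opening: 1.002
```

```bash
python3 - <<'E'
from h import *
d=snap('wrist','w8');t=snap('top','t2');s=snap('scene','s2');print(arm.get_obs()['ee_pos'],arm.get_obs()['opening'])
def c(d,x,y,w,h,W,H): return cv2.resize(d['img'][y:y+h,x:x+w,::-1],(W,H),interpolation=cv2.INTER_CUBIC)
A=c(d,220,80,240,220,480,440)
B=np.vstack([c(load('w7'),240,100,160,110,320,220),c(s,150,210,80,55,320,220)])
cv2.imwrite('pics/c2.png',np.hstack([A,B]))
E
```

```text
[ 635.37721553 -176.82570075  153.17961743] 0.9976589825233123
```

View pics/c2.png

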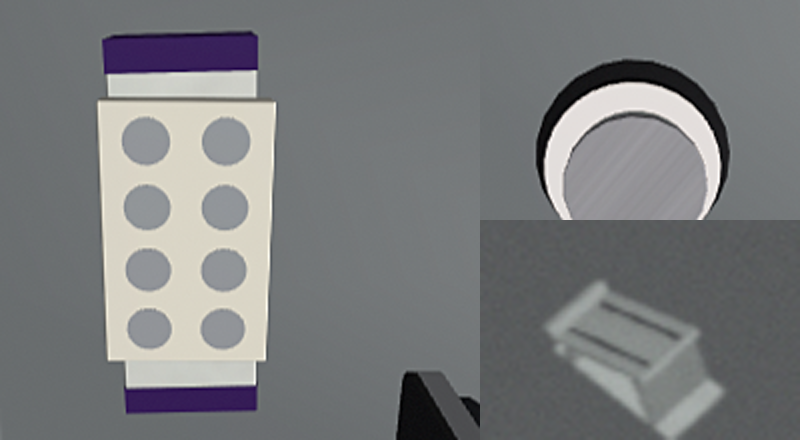

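```bash
python3 - <<'E'
from h import *
d=load('w8')
q=[ray(d,(220+x/2-.25,80+y/2-.25),z)[:2] for x,y,z in [(98,102,52),(275,104,52),(266,361,52),(108,360,52)]]
q=np.array(q);print(q.round(1),q.mean(0));e=(q[2]+q[3]-q[0]-q[1]);print(np.degrees(np.arctan2(e[1],e[0])))
q=[ray(d,(220+x/2-.25,80+y/2-.25),z)[:2] for x,y,z in [(106,42,40),(258,40,40),(257,411,37),(126,413,37)]]
q=np.array(q);print(q.round(1),q.mean(0));e=(q[2]+q[3]-q[0]-q[1]);print(np.degrees(np.arctan2(e[1],e[0])))
E
```

```text
[[ 584.2 -209.7]
 [ 587.5 -148.9]
 [ 686.2 -153.1]
 [ 683.2 -214.4]] [ 635.29519586 -181.54540195]
-2.5636061000945864
[[ 565.  -206.9]
 [ 566.6 -153.5]
 [ 717.9 -155.9]
 [ 716.5 -211.3]] [ 641.49698469 -181.88240298]
-1.2915028280375813
```

Call:
{"name": "arm_command", "arguments": {
  "targets": "0 -0.23 1 0;0 0 1 0;0 0 1 0;0 0 1 0;0 0 1 0;0 0 0.8 0;0 0 0.3 0;0 0 0 0"
}}

```text
time: 22.32
ee_pos: [634.5, -181.3, 29.7]
ee_rot: [[-0.999, 0.04, -0.003], [0.04, 0.999, 0.001], [0.003, 0.001, -1.0]]
wrist_force: [-0.4, 0.3, -0.2]
opening: 1.0
```

Call:
{"name": "arm_command", "arguments": {
  "targets": "0 0 0 0;0 0 0 0;0 0 0 0"
}}

```text
time: 22.57
ee_pos: [636.7, -182.3, 32.9]
ee_rot: [[-0.999, 0.041, 0.002], [0.041, 0.999, -0.001], [-0.002, -0.001, -1.0]]
wrist_force: [0.3, 0.1, 0.1]
opening: 1.002
```

Call:
{"name": "arm_command", "arguments": {
  "targets": "0 0 0 0;0 0 0 0;0 0 0 0;0 0 0 0;0 0 0 0;0 0 0 0;0 0 0 0",
  "grip": 0,
  "grip_force": 30
}}

```text
time: 23.15
ee_pos: [636.3, -182.3, 32.2]
ee_rot: [[-0.999, 0.041, 0.001], [0.041, 0.999, -0.0], [-0.001, -0.0, -1.0]]
wrist_force: [-1.0, 0.7, 5.9]
opening: 0.718
```

Call:
{"name": "arm_command", "arguments": {
  "targets": "0 0 -0.2 0;0 0 -0.5 0;0 0 -1 0;0 0 -1 0;0 0 -1 0;0 0 -1 0;0 0 -0.5 0;0 0 0 0"
}}

```text
time: 23.82
ee_pos: [637.1, -182.5, 138.4]
ee_rot: [[-0.999, 0.041, 0.004], [0.041, 0.999, -0.001], [-0.004, -0.001, -1.0]]
wrist_force: [0.0, -0.1, -1.8]
opening: 0.716
```

```bash
python3 - <<'E'
from h import *
d=snap('wrist','w9');print(arm.get_obs()['ee_pos'],arm.get_obs()['opening'])
E
```

```text
[ 636.4784916  -182.32552034  136.40344675] 0.7135306460303591
```

View pics/w9.png

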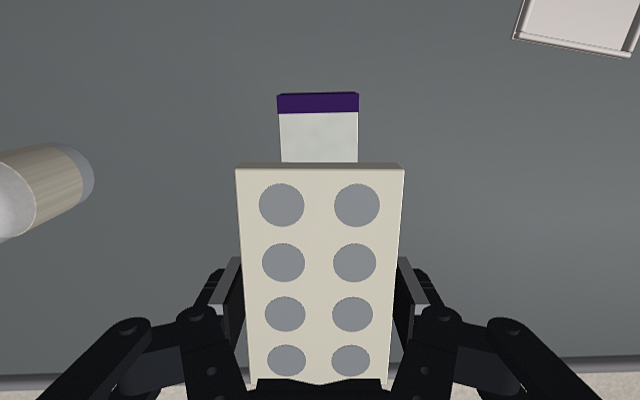

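Call:
{"name": "arm_command", "arguments": {
  "targets": "0 0 0 -0.5;0 0 0 -0.9;0 0 0 -0.9;0 0 0 -0.9;0.3 -0.1 0 -0.38;0.9 -0.22 0 0;0.95 -0.23 0 0;0.95 -0.23 0 0"
}}

```text
time: 24.53
ee_pos: [578.8, -213.4, 132.9]
ee_rot: [[-0.963, -0.269, -0.003], [-0.269, 0.963, 0.001], [0.003, 0.002, -1.0]]
wrist_force: [-0.1, 0.3, -1.6]
opening: 0.718
```

Call:
{"name": "arm_command", "arguments": {
  "targets": "0.95 -0.23 0 0;0.95 -0.23 0 0;0.95 -0.23 0 0;0.95 -0.23 0 0;0.95 -0.23 0 0;0.95 -0.23 0 0;0.95 -0.23 0 0;0.95 -0.23 0 0"
}}

```text
time: 25.2
ee_pos: [441.9, -289.7, 133.5]
ee_rot: [[-0.963, -0.269, -0.002], [-0.269, 0.963, 0.002], [0.002, 0.002, -1.0]]
wrist_force: [0.0, -1.2, -0.8]
opening: 0.717
```

Call:
{"name": "arm_command", "arguments": {
  "targets": "0.95 -0.23 0 0;0.7 -0.17 0 0;0.3 -0.1 0 0;0 0 0 0;0 0 0 0;0 0 0 0"
}}

```text
time: 25.7
ee_pos: [409.2, -309.6, 134.8]
ee_rot: [[-0.963, -0.269, -0.0], [-0.269, 0.963, 0.001], [0.0, 0.001, -1.0]]
wrist_force: [-0.0, -0.1, -1.2]
opening: 0.719
```

```bash
python3 - <<'E'
from h import *
d=snap('wrist','w10');o=arm.get_obs();print(o['ee_pos'],o['opening'],o['ee_rot'].round(3).tolist() if hasattr(o['ee_rot'],'round') else o['ee_rot'])
E
```

```text
[ 409.37230553 -309.57630282  134.91123279] 0.7196801607609558 [[-0.963, -0.269, -0.0], [-0.269, 0.963, 0.0], [0.0, 0.0, -1.0]]
```

View pics/w10.png

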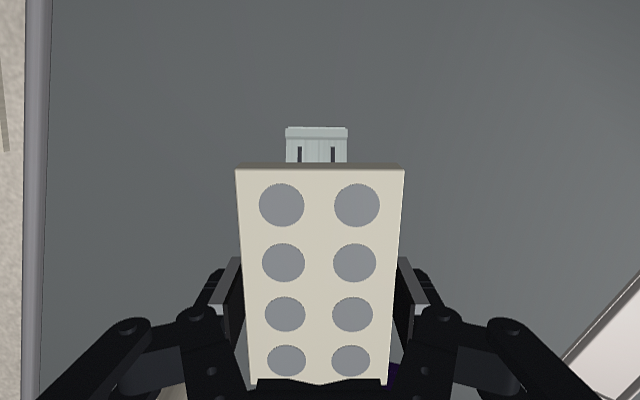

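```bash
python3 - <<'E'
from h import *
d=load('w10')
o=arm.get_obs();R=np.array(o['ee_rot']);p=np.array(o['ee_pos'])
for n,u,z in [('ledge L',(285.5,129),28),('ledge R',(348,129),28),('inner L',(286.5,139),29),('inner R',(347,138.5),29),('plate edgeL',(236.5,168),154.7),('plate edgeR',(404,168),154.7)]:
    r=ray(d,u,z);print(n,r.round(1),(R.T@(r-p)).round(1))
cv2.imwrite('pics/c3.png',cv2.resize(d['img'][115:170,270:365,::-1],None,fx=6,fy=6,interpolation=cv2.INTER_CUBIC))
E
```

```text
ledge L [ 367.9 -345.9   28. ] [ 49.7 -23.8 106.9]
ledge R [ 356.  -303.4   28. ] [ 49.7  20.2 106.9]
inner L [ 374.3 -343.5   29. ] [ 42.9 -23.2 105.9]
inner R [ 362.5 -302.3   29. ] [ 43.2  19.6 105.9]
plate edgeL [ 367.6 -352.5  154.7] [ 51.8 -30.1 -19.8]
plate edgeR [ 351.4 -294.4  154.7] [ 51.7  30.3 -19.8]
```

View pics/c3.png

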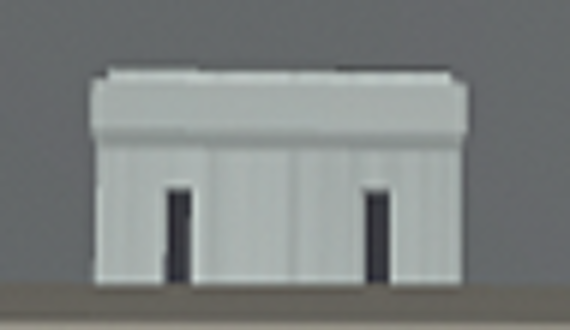

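Call:
{"name": "arm_command", "arguments": {
  "targets": "-0.2 -0.05 0.5 0;-0.2 -0.04 1 0;0 0 1 0;0 0 0.6 0;0 0 0.3 0;0 0 0 0;0 0 0 0;0 0 0 0",
  "grip_force": 20
}}

```text
time: 26.42
ee_pos: [417.6, -309.8, 68.0]
ee_rot: [[-0.963, -0.269, 0.001], [-0.269, 0.963, -0.001], [-0.001, -0.001, -1.0]]
wrist_force: [-0.3, 0.3, -2.0]
opening: 0.719
```

Call:
{"name": "arm_command", "arguments": {
  "targets": "0 0 0.2 0;0 0 0.2 0;0 0 0.1 0;0 0 0 0;0 0 0 0"
}}

```text
time: 26.83
ee_pos: [416.8, -309.5, 57.2]
ee_rot: [[-0.963, -0.268, -0.0], [-0.268, 0.963, 0.0], [0.0, 0.0, -1.0]]
wrist_force: [-0.1, 0.8, -1.5]
opening: 0.718
```

Call:
{"name": "arm_command", "arguments": {
  "targets": "0 0 0.15 0;0 0 0.15 0;0 0 0 0;0 0 0 0"
}}

```text
time: 27.17
ee_pos: [416.6, -310.0, 51.9]
ee_rot: [[-0.963, -0.268, -0.0], [-0.268, 0.963, -0.001], [0.001, -0.001, -1.0]]
wrist_force: [-3.5, 0.0, 4.6]
opening: 0.715
```

Call:
{"name": "arm_command", "arguments": {
  "targets": "0 0 0.15 0;0 0 0.1 0;0 0 0 0;0 0 0 0"
}}

```text
time: 27.5
ee_pos: [416.6, -310.1, 46.8]
ee_rot: [[-0.963, -0.268, -0.0], [-0.268, 0.963, -0.001], [0.001, -0.001, -1.0]]
wrist_force: [-4.8, -1.4, 4.3]
opening: 0.718
```

Call:
{"name": "arm_command", "arguments": {
  "targets": "0 0 0.15 0;0 0 0.1 0;0 0 0 0;0 0 0 0"
}}

```text
time: 27.83
ee_pos: [416.8, -310.1, 41.9]
ee_rot: [[-0.963, -0.268, 0.0], [-0.268, 0.963, -0.001], [0.0, -0.001, -1.0]]
wrist_force: [-3.9, -1.0, 3.9]
opening: 0.72
```

```bash
python3 - <<'E'
from h import *
d=snap('wrist','w11')
E
```

```text
(no output)
```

View pics/w11.png

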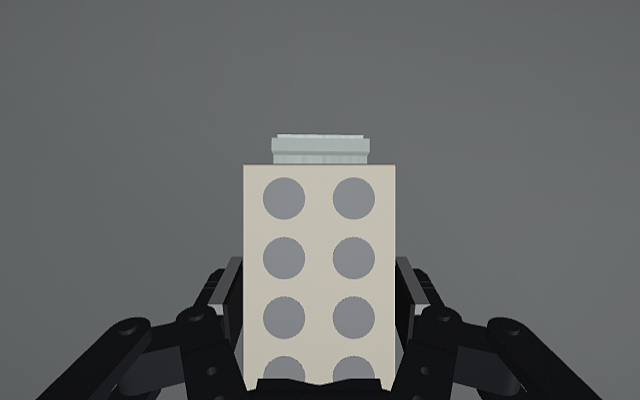

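```bash
python3 - <<'E'
from h import *
d=load('w11');o=arm.get_obs();R=np.array(o['ee_rot']);p=np.array(o['ee_pos'])
f=lambda u,z:(R.T@(ray(d,u,z)-p)).round(1)
print('top corner',f((244,165),43.9),f((395,165),43.9));print('ledge inner top',f((273,152),29.2),f((369,152),29.2));print('deck line',f((273,155),22),f((368,155),22)); print('outer',f((320,139),26.5))
E
```

```text
top corner [ 48.6 -31.2  -2. ] [48.6 30.9 -2.1]
ledge inner top [ 51.2 -21.   12.7] [51.2 22.1 12.6]
deck line [ 48.4 -22.   19.9] [48.4 22.7 19.8]
outer [56.6  0.1 15.4]
```

Call:
{"name": "arm_command", "arguments": {
  "targets": "0.09 0 0.1 0;0.09 0 0.1 0;0 0 0.08 0;0 0 0 0;0 0 0 0"
}}

```text
time: 28.3
ee_pos: [415.2, -311.2, 36.9]
ee_rot: [[-0.963, -0.269, 0.004], [-0.269, 0.963, -0.001], [-0.003, -0.002, -1.0]]
wrist_force: [1.0, 0.1, 5.6]
opening: 0.717
```

Call:
{"name": "arm_command", "arguments": {
  "targets": "0.05 0 0.08 0;0 0 0 0;0 0 0 0;0 0 0 0"
}}

```text
time: 28.63
ee_pos: [414.4, -311.5, 35.5]
ee_rot: [[-0.963, -0.269, 0.004], [-0.269, 0.963, -0.001], [-0.004, -0.002, -1.0]]
wrist_force: [1.0, 0.9, 6.7]
opening: 0.716
```

```bash
python3 - <<'E'
from h import *
d=snap('wrist','w12');o=arm.get_obs();R=np.array(o['ee_rot']);p=np.array(o['ee_pos'])
c=d['img'][:, 330:340].astype(int).mean(1);print(p.round(1))
for r in range(128,180,1): print(r,c[r].round().astype(int).tolist(),end=' ')
E
```

```text
[ 414.4 -311.5   35.4]
128 [106, 110, 112] 129 [107, 110, 112] 130 [107, 110, 112] 131 [107, 110, 112] 132 [106, 110, 112] 133 [107, 110, 112] 134 [106, 110, 112] 135 [107, 110, 112] 136 [106, 111, 112] 137 [106, 110, 112] 138 [107, 111, 112] 139 [107, 111, 112] 140 [98, 102, 103] 141 [99, 105, 103] 142 [173, 182, 179] 143 [192, 202, 198] 144 [187, 196, 194] 145 [187, 196, 194] 146 [181, 190, 188] 147 [171, 180, 177] 148 [168, 177, 175] 149 [169, 178, 175] 150 [169, 178, 176] 151 [169, 178, 175] 152 [169, 178, 176] 153 [169, 178, 175] 154 [170, 178, 176] 155 [170, 178, 176] 156 [170, 178, 176] 157 [170, 178, 176] 158 [171, 179, 177] 159 [173, 182, 180] 160 [156, 164, 161] 161 [145, 153, 151] 162 [142, 148, 146] 163 [142, 148, 146] 164 [164, 172, 169] 165 [172, 180, 178] 166 [173, 182, 181] 167 [135, 136, 131] 168 [158, 154, 143] 169 [186, 182, 169] 170 [187, 183, 170] 171 [186, 182, 169] 172 [186, 182, 169] 173 [186, 182, 169] 174 [186, 182, 169] 175 [186, 182, 169] 176 [186, 182, 169] 177 [186, 182, 169] 178 [186, 182, 169] 179 [186, 182, 169]
```

```bash
python3 - <<'E'
from h import *
d=load('w12');o=arm.get_obs();R=np.array(o['ee_rot']);p=np.array(o['ee_pos'])
f=lambda u,z:(R.T@(ray(d,u,z)-p)).round(1)[0]
a=f((335,160),29.2)-48.7;b=f((335,164),22)-45.3
for z in(33,36):print(a,b,'plate',f((335,167),z)-50.4)
E
```

```text
0.29999999999999716 0.30000000000000426 plate -3.6000000000000014
0.29999999999999716 0.30000000000000426 plate -2.8999999999999986
```

Call:
{"name": "arm_command", "arguments": {
  "targets": "0 0 0 0;0 0 0 0;0 0 0 0;0 0 0 0;0 0 0 0",
  "grip": 1
}}

```text
time: 29.1
ee_pos: [412.3, -310.6, 33.8]
ee_rot: [[-0.963, -0.268, -0.0], [-0.268, 0.963, 0.0], [0.0, 0.001, -1.0]]
wrist_force: [0.7, -0.6, 1.0]
opening: 0.998
```

Call:
{"name": "arm_command", "arguments": {
  "targets": "0 0 -0.2 0;0 0 -0.5 0;0 0 -1 0;0 0 -1 0;0 0 -1 0;0 0 -1 0;0 0 -0.5 0;0 0 0 0"
}}

```text
time: 29.77
ee_pos: [413.8, -311.8, 141.2]
ee_rot: [[-0.963, -0.268, 0.004], [-0.268, 0.963, -0.003], [-0.003, -0.004, -1.0]]
wrist_force: [1.4, 0.5, -0.9]
opening: 0.997
```

```bash
python3 - <<'E'
from h import *
d=snap('wrist','w13');s=snap('scene','s3');print(arm.get_obs()['ee_pos'])
def c(d,x,y,w,h,W,H): return cv2.resize(d['img'][y:y+h,x:x+w,::-1],(W,H),interpolation=cv2.INTER_CUBIC)
cv2.imwrite('pics/c4.png',np.hstack([c(d,220,70,200,240,450,540),c(s,155,205,70,108,350,540)]))
E
```

```text
[ 412.5919685  -310.86504319  138.07517294]
```

View pics/c4.png

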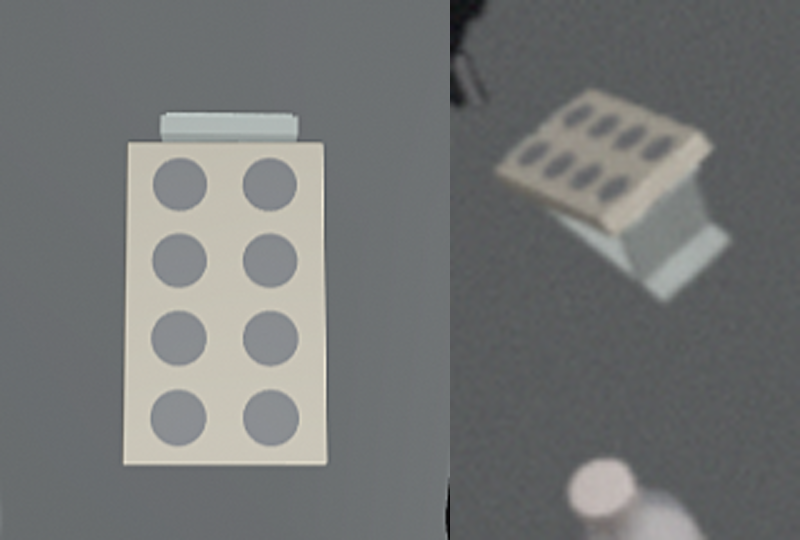

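```bash
python3 - <<'E'
from h import *
d=load('w13');o=arm.get_obs();R=np.array(o['ee_rot']);p=np.array(o['ee_pos'])
p=np.array([412.6,-310.9,138.1])
F=lambda x,y,z:(R.T@(ray(d,(220+x*200/450-.3,70+y*240/540-.3),z)-p)).round(1)
print('outer ledge',F(228,116,26.5),'plate low',F(128,142,33),F(323,142,33),'plate high',F(124,465,75),F(327,465,75),'ledge L R',F(160,125,28),F(298,125,28))
E
```

```text
outer ledge [ 52.9  -0.3 111.6] plate low [ 45.5 -32.  105.1] [ 45.5  29.7 105.1] plate high [-45.6 -31.7  63.1] [-45.5  29.7  63.1] ledge L R [ 50.2 -22.1 110.1] [ 50.2  22.1 110.1]
```

Call:
{"name": "arm_command", "arguments": {
  "targets": "0 0 0 0.4;0 0 0 0.9;0 0 0 0.9;0 0 0 0.9;0 0 0 0.24;-0.5 0.3 0 0;-0.95 0.56 0 0;-0.95 0.56 0 0"
}}

```text
time: 30.53
ee_pos: [461.6, -282.8, 137.5]
ee_rot: [[-1.0, 0.019, -0.001], [0.019, 1.0, 0.001], [0.001, 0.001, -1.0]]
wrist_force: [0.1, 0.7, 0.5]
opening: 1.003
```

Call:
{"name": "arm_command", "arguments": {
  "targets": "-0.95 0.56 0 0;-0.95 0.56 0 0;-0.95 0.56 0 0;-0.95 0.56 0 0;-0.95 0.56 0 0;-0.95 0.56 0 0;-0.95 0.56 0 0;-0.95 0.56 0 0"
}}

```text
time: 31.2
ee_pos: [616.0, -195.2, 137.1]
ee_rot: [[-1.0, 0.017, -0.001], [0.017, 1.0, 0.001], [0.001, 0.001, -1.0]]
wrist_force: [-0.1, 1.3, -0.3]
opening: 0.998
```

Call:
{"name": "arm_command", "arguments": {
  "targets": "-0.8 0.5 0 0;-0.4 0.25 0 0;0 0 0 0;0 0 0 0;0 0 0 0"
}}

```text
time: 31.62
ee_pos: [638.3, -182.5, 137.8]
ee_rot: [[-1.0, 0.02, -0.001], [0.02, 1.0, 0.0], [0.001, -0.0, -1.0]]
wrist_force: [-1.0, 0.9, -0.4]
opening: 0.999
```

```bash
python3 - <<'E'
from h import *
d=snap('wrist','w14');o=arm.get_obs();R=np.array(o['ee_rot']);p=np.array(o['ee_pos']);print(p,R.round(3).tolist())
im=d['img'].astype(int)
# carton mask: purple & white vs grey table
pur=((im[:,:,2]-im[:,:,1])>30)
ys,xs=np.where(pur)
n,l,st,ce=cv2.connectedComponentsWithStats(pur.astype(np.uint8))
print(st[1:][st[1:,4]>50].tolist())
m=(im.min(2)>150)
n,l,st,ce=cv2.connectedComponentsWithStats(m.astype(np.uint8))
for i in range(1,n):
    if st[i,4]>800: print(st[i].tolist(), cv2.boxPoints(cv2.minAreaRect(np.argwhere(l==i)[:,::-1].astype(np.float32))).round(1).tolist())
E
```

```text
[ 638.23072159 -182.70083063  138.06006441] [[-1.0, 0.02, -0.001], [0.02, 1.0, -0.0], [0.001, -0.0, -1.0]]
[[278, 93, 83, 19, 1561], [285, 278, 70, 14, 902]]
[522, 0, 118, 64, 5620] [[520.7000122070312, 46.79999923706055], [530.2999877929688, -16.5], [641.0999755859375, 0.30000001192092896], [631.4000244140625, 63.70000076293945]]
[280, 112, 80, 166, 12259] [[280.0, 112.0], [359.0, 112.0], [359.0, 277.0], [280.0, 277.0]]
[0, 163, 33, 69, 1752] [[-0.0, 163.0], [32.0, 163.0], [32.0, 231.0], [0.0, 231.0]]
```

```bash
python3 - <<'E'
from h import *
d=load('w14')
for u in [(278,94),(361,94),(285,291.5),(355,291.5)]: print(ray(d,u,40).round(1))
E
```

```text
[ 564.4 -208.2   40. ]
[ 565.5 -153.5   40. ]
[ 714.9 -211.1   40. ]
[ 715.9 -155.4   40. ]
```

Call:
{"name": "arm_command", "arguments": {
  "targets": "-0.1 0.03 1 0;0 0 1 0;0 0 1 0;0 0 1 0;0 0 1 0;0 0 0.8 0;0 0 0.3 0;0 0 0 0"
}}

```text
time: 32.33
ee_pos: [639.3, -182.0, 14.6]
ee_rot: [[-1.0, 0.021, -0.003], [0.021, 1.0, 0.001], [0.003, 0.001, -1.0]]
wrist_force: [-0.1, -0.9, 0.6]
opening: 1.003
```

Call:
{"name": "arm_command", "arguments": {
  "targets": "0 0 0 0;0 0 0 0;0 0 0 0;0 0 0 0;0 0 0 0;0 0 0 0;0 0 0 0;0 0 0 0",
  "grip": 0,
  "grip_force": 60
}}

```text
time: 33.0
ee_pos: [642.2, -182.1, 18.1]
ee_rot: [[-1.0, 0.02, 0.003], [0.02, 1.0, -0.001], [-0.003, -0.001, -1.0]]
wrist_force: [-1.3, -0.7, 5.4]
opening: 0.619
```

Call:
{"name": "arm_command", "arguments": {
  "targets": "0 0 -0.2 0;0 0 -0.5 0;0 0 -1 0;0 0 -1 0;0 0 -1 0;0 0 -0.5 0;0 0 0 0;0 0 0 0"
}}

```text
time: 33.67
ee_pos: [641.3, -181.7, 100.4]
ee_rot: [[-1.0, 0.02, 0.001], [0.02, 1.0, -0.0], [-0.001, -0.0, -1.0]]
wrist_force: [0.3, 0.4, -1.9]
opening: 0.617
```

```bash
python3 - <<'E'
from h import *
d=snap('top','t3');im=d['img'].astype(int)
sub=np.zeros(im.shape[:2],np.uint8);sub[185:265,290:345]=(im[185:265,290:345].min(2)>135)
c=max(cv2.findContours(sub,cv2.RETR_EXTERNAL,cv2.CHAIN_APPROX_NONE)[0],key=cv2.contourArea)
r=cv2.minAreaRect(c);print(r)
q=np.array([ray(d,u,12)[:2] for u in cv2.boxPoints(r)]);print(q.round(1),q.mean(0).round(1))
for i in range(4):
    e=q[i]-q[i-1];print(np.linalg.norm(e).round(1),np.degrees(np.arctan2(e[1],e[0])).round(1))
E
```

```text
((317.0675964355469, 225.5946044921875), (25.646240234375, 54.41606521606445), 9.462321281433105)
[[371.   80.6]
 [547.3  45.9]
 [529.9 -37.2]
 [354.4  -0.7]] [450.6  22.1]
83.0 78.4
179.6 -11.1
84.9 -101.8
179.3 168.2
```

```bash
python3 - <<'E'
from h import *
for f,us in [('w4',[(501,61),(607,82)]),('w9',[(514,38),(632,57)]),('w2',[(70,33),(185,57)]),('w1',[(468,67),(551,83)])]:
    d=load(f)
    for z in (0,12): 
        q=np.array([ray(d,u,z)[:2] for u in us]);e=q[1]-q[0];c=q.mean(0);a=np.radians(-11.4)
        print(f,z,q.round(1).tolist(),np.linalg.norm(e).round(1),np.degrees(np.arctan2(e[0],-e[1])).round(1),'centre',(c-89*np.array([np.cos(a),np.sin(a)])).round(1))
E
```

```text
w4 0 [[532.7, -35.9], [548.4, 52.0]] 89.3 169.8 centre [453.3  25.6]
w4 12 [[533.3, -41.8], [548.4, 42.6]] 85.7 169.8 centre [453.6  18. ]
w9 0 [[532.2, -35.4], [548.8, 54.0]] 91.0 169.5 centre [453.3  26.9]
w9 12 [[533.2, -41.6], [549.1, 44.1]] 87.1 169.5 centre [453.9  18.8]
w2 0 [[530.9, -46.0], [548.5, 42.3]] 90.0 168.7 centre [452.5  15.8]
w2 12 [[532.4, -38.2], [549.3, 46.6]] 86.5 168.7 centre [453.6  21.8]
w1 0 [[532.4, -35.5], [547.8, 50.2]] 87.0 169.8 centre [452.8  24.9]
w1 12 [[532.8, -40.3], [547.7, 42.6]] 84.2 169.8 centre [453.   18.8]
```

Call:
{"name": "arm_command", "arguments": {
  "targets": "0 0 0 0.4;0 0 0 0.8;0 0 0 0.78;0.5 0.4 0 0;0.9 0.66 0 0;0.95 0.7 0 0;0.95 0.7 0 0;0.95 0.7 0 0"
}}

```text
time: 34.38
ee_pos: [567.9, -102.5, 98.0]
ee_rot: [[-0.981, 0.192, -0.003], [0.192, 0.981, 0.001], [0.003, 0.0, -1.0]]
wrist_force: [0.1, 0.8, -1.7]
opening: 0.615
```

Call:
{"name": "arm_command", "arguments": {
  "targets": "0.95 0.7 0 0;0.95 0.7 0 0;0.95 0.7 0 0;0.95 0.7 0 0;0.95 0.7 0 0;0.95 0.7 0 0;0.6 0.4 0 0;0.3 0.2 0 0"
}}

```text
time: 35.05
ee_pos: [456.5, 17.0, 99.0]
ee_rot: [[-0.982, 0.19, -0.002], [0.19, 0.982, -0.0], [0.002, -0.0, -1.0]]
wrist_force: [-0.2, 0.5, -1.2]
opening: 0.617
```

Call:
{"name": "arm_command", "arguments": {
  "targets": "0 0 0 0;0 0 0 0;0 0 0 0;0 0 0 0"
}}

```text
time: 35.38
ee_pos: [459.3, 15.5, 100.0]
ee_rot: [[-0.981, 0.192, 0.0], [0.192, 0.981, -0.0], [-0.0, -0.0, -1.0]]
wrist_force: [-0.4, -0.3, -1.6]
opening: 0.62
```

Call:
{"name": "arm_command", "arguments": {
  "targets": "0.12 0.08 0.8 0;0.11 0.08 1 0;0 0 0.8 0;0 0 0.4 0;0 0 0 0;0 0 0 0;0 0 0 0"
}}

```text
time: 35.97
ee_pos: [455.6, 19.9, 41.0]
ee_rot: [[-0.981, 0.192, 0.001], [0.192, 0.981, -0.0], [-0.001, 0.0, -1.0]]
wrist_force: [-0.4, -0.5, -1.4]
opening: 0.616
```

```bash
python3 - <<'E'
from h import *
d=snap('wrist','w15');s=snap('scene','s4');o=arm.get_obs();print(o['ee_pos'],np.array(o['ee_rot']).round(3).tolist())
def c(d,x,y,w,h,W,H): return cv2.resize(d['img'][y:y+h,x:x+w,::-1],(W,H),interpolation=cv2.INTER_CUBIC)
cv2.imwrite('pics/c5.png',np.hstack([c(d,170,40,300,330,450,495),c(s,260,145,100,141,350,495)]))
E
```

```text
[455.64201565  20.05188015  41.15853909] [[-0.981, 0.192, 0.002], [0.192, 0.981, 0.0], [-0.002, 0.0, -1.0]]
```

View pics/c5.png

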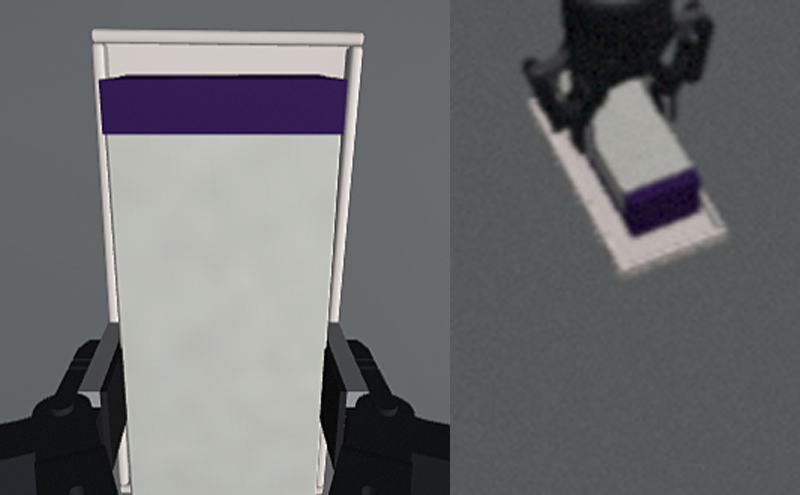

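```bash
python3 - <<'E'
from h import *
d=load('w15');o=arm.get_obs();R=np.array(o['ee_rot']);p=np.array(o['ee_pos'])
F=lambda x,y,z:(R.T@(ray(d,(170+x/1.5-.2,40+y/1.5-.2),z)-p)).round(1)
print('bay far',F(93,31,12),F(363,34,12),'near',F(120,491,12),F(324,491,12));print('walls',F(112,320,12),F(337,320,12));print('carton',F(100,80,63),F(347,80,63),'bot',F(118,76,23),F(325,75,23),'sides',F(119,320,63),F(330,320,63))
E
```

```text
bay far [ 90.2 -40.1  29. ] [89.3 42.3 29. ] near [-86.1 -42.9  29.3] [-86.1  41.   29.3]
walls [ -7.8 -40.9  29.2] [-7.8 41.  29.2]
carton [ 77.3 -27.6 -22. ] [ 77.3  26.9 -22. ] bot [ 77.3 -31.2  18. ] [77.6 29.4 18. ] sides [ 18.5 -27.1 -21.9] [ 18.5  26.9 -21.9]
```

Call:
{"name": "arm_command", "arguments": {
  "targets": "0 0 0.3 0;0 0 0.3 0;0 0 0.15 0;0 0 0 0;0 0 0 0;0 0 0 0"
}}

```text
time: 36.57
ee_pos: [454.6, 20.1, 25.1]
ee_rot: [[-0.982, 0.191, -0.0], [0.191, 0.982, -0.0], [0.0, -0.0, -1.0]]
wrist_force: [-0.0, 0.6, -0.8]
opening: 0.619
```

Call:
{"name": "arm_command", "arguments": {
  "targets": "0 0 0.1 0;0 0 0 0;0 0 0 0"
}}

```text
time: 36.82
ee_pos: [454.6, 20.1, 23.1]
ee_rot: [[-0.982, 0.191, -0.0], [0.191, 0.982, -0.0], [0.0, -0.0, -1.0]]
wrist_force: [-0.8, -0.5, -2.6]
opening: 0.616
```

Call:
{"name": "arm_command", "arguments": {
  "targets": "0 0 0.08 0;0 0 0 0;0 0 0 0"
}}

```text
time: 37.07
ee_pos: [454.9, 20.2, 22.1]
ee_rot: [[-0.982, 0.191, 0.001], [0.191, 0.982, 0.0], [-0.001, 0.0, -1.0]]
wrist_force: [-2.9, 1.0, 5.3]
opening: 0.616
```

Contact; release and retreat.

Call:
{"name": "arm_command", "arguments": {
  "targets": "0 0 0 0;0 0 0 0;0 0 0 0;0 0 0 0;0 0 0 0",
  "grip": 1
}}

```text
time: 37.48
ee_pos: [454.7, 20.1, 21.4]
ee_rot: [[-0.982, 0.191, -0.0], [0.191, 0.982, -0.0], [0.0, -0.0, -1.0]]
wrist_force: [0.1, 0.0, 0.4]
opening: 1.004
```

Call:
{"name": "arm_command", "arguments": {
  "targets": "0 0 -0.2 0;0 0 -0.5 0;0 0 -1 0;0 0 -1 0;0 0 -1 0;0 0 -1 0;0 0 -1 0;0 0 -0.5 0"
}}

```text
time: 38.15
ee_pos: [455.7, 20.2, 148.9]
ee_rot: [[-0.982, 0.191, 0.004], [0.191, 0.982, 0.0], [-0.004, 0.001, -1.0]]
wrist_force: [-0.5, -0.2, -0.3]
opening: 0.999
```

Call:
{"name": "arm_command", "arguments": {
  "targets": "0 0 0 0;0 0 0 0;0 0 0 0;0 0 0 0;0 0 0 0;0 0 0 0"
}}

```text
time: 38.65
ee_pos: [454.2, 20.1, 144.6]
ee_rot: [[-0.982, 0.191, -0.002], [0.191, 0.982, -0.0], [0.002, -0.0, -1.0]]
wrist_force: [-0.4, -0.4, 0.4]
opening: 1.0
```

```bash
python3 - <<'E'
from h import *
d=snap('wrist','w16');s=snap('scene','s5');o=arm.get_obs();R=np.array(o['ee_rot']);p=np.array(o['ee_pos']);print(p,o['opening'])
im=d['img'].astype(int);F=lambda u,z:(R.T@(ray(d,u,z)-p)).round(1)
n,l,st,ce=cv2.connectedComponentsWithStats(((im[:,:,2]-im[:,:,1])>30).astype(np.uint8))
b=[x.tolist() for x in st[1:] if x[4]>50];print(b)
b=sorted(b,key=lambda v:v[1])
print('carton top ends z44',F((b[0][0]+b[0][2]/2,b[0][1]),44),F((b[-1][0]+b[-1][2]/2,b[-1][1]+b[-1][3]),44))
m=np.abs(im-im[5:30,5:30].reshape(-1,3).mean(0)).sum(2)>60
col=m[:,320];print('col runs',np.flatnonzero(np.diff(col.astype(int)))[:12]); row=m[250];print('row250',np.flatnonzero(np.diff(row.astype(int)))[:12])
# bystanders and placed pieces: scene change relative to start
a=load('scene')['img'].astype(int);df=(np.abs(a-s['img'].astype(int)).sum(2)>60).astype(np.uint8)
for n_,x,y,w,h in [('bottle',170,290,50,55),('bowl',440,132,50,40)]: print(n_,df[y:y+h,x:x+w].sum())
s2=load('s3')['img'].astype(int);print('plate',(np.abs(s2-s['img'].astype(int)).sum(2)>60)[205:275,155:225].sum())
E
```

```text
[454.4150595   20.1063606  144.98971611] 1.0055120301657268
[[278, 89, 82, 19, 1471], [285, 273, 69, 14, 897]]
carton top ends z44 [ 7.670e+01 -1.000e-01  1.011e+02] [-74.6   0.4 100.9]
col runs [ 70  87  88 106 107 286 384]
row250 [270 360 362 366]
bottle 0
bowl 0
plate 71
```

```bash
python3 -c "
from workcell import ticket;print(ticket.hand_in())"
```

```text
the job is handed in; nothing more can be done
None
```

The stack is apart, all four pieces are on their own places and released, and the job was handed in at about 39 s of the 122 s allowed. No verdict was reported, so what follows rests on my own camera checks.

| Piece | Last check |
|---|---|
| Jar | Upright inside the ring holder, seen from close by. |
| Tin | Flat on the lamp stage. It was released within about 1–2 mm of the measured centre. |
| Spot plate | Flat on the slope, about 1 mm off the middle line and parallel to it. The lower edge is about 4 mm (±2 mm) from the ledge, inside the 9 mm allowed but not touching it. |
| Carton | Flat on the bay floor, within about 2 mm of the centre. |
| Bottle and bowl | No pixel change in the scene camera between the start and the end. |

- **Camera disagreement:** the top camera read about 3 mm shorter in x than the wrist camera, and up to 6 mm at the drain stand. I went by the wrist camera.
- **Not looked at again:** the jar was last looked at just after release, and the tin a few seconds later. An automatic before-and-after check around the plate showed 71 changed pixels. I put these down to the gripper leaving that corner of the picture and did not view it again.

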